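# Wind the length stop to its index and lock it

### The arm

A 6-joint arm with a two-finger parallel gripper is mounted at the origin on a cart in front of the work surface, level with it; the furniture and walls round the work are solid. World frame = base frame: x ahead of the robot, y to its left, z up, the work surface at z = 0. Lengths are in m, angles in rad, forces in N, time in s.
With the tool pointing down it reaches from about 0.25 to 0.775 m from the base axis. Payload 4 kg.
Tool frame: the origin (TCP) lies on the centre line of the jaws, within the pads' length; the fingertips stand robot.tips_ahead ahead of it and the grasp point (between the pads) lies 8 mm behind it (robot.tips_ahead is the distance from the TCP to the fingertips, in m); z points along the fingers, y is the line along which they close (so a half turn about z gives the same grasp; the last joint's range is limited). The gripper opens to 94 mm and grips with 3 to 60 N. Pads are 16 mm wide; open, the fingers measure 119 mm over their backs; the gripper's body (75 mm by 177 mm) begins 78 mm behind the grasp point.
Start: joints at [1.207, 0.087, 1.371, -0, 1.684, -0.103], TCP at [0.142, 0.531, 0.18] pointing down, gripper open.
Joint ranges: [-3.1, 3.1], [-0.76, 2.03], [0.27, 2.55], [-1.08, 4.22], [0.17, 2.65], [-2.57, 2.57]. Speed limits (rad/s): [2.79, 2.79, 3.14, 3.14, 3.14, 3.14].

### API

Orientations are given as [roll, pitch, yaw] about the fixed x, y, z axes, in that order (R = Rz(yaw) Ry(pitch) Rx(roll)).
In Python, from bench import robot, snapshot, close_job, spotter gives the robot as it stands. The module is installed in compiled form; this text tells all that it offers.
- The arm moves only by the tool servo_tool, never from a script. Its argument "commands" is one flat list of numbers, 7 for each row, row after row: the shift along the tool's x, y, z in m, then the turn, a rotation vector about the tool's x, y, z in degrees, then the finger opening in m, from 0 to 0.094. In form: [x, y, z, ax, ay, az, grip, x, y, z, ax, ay, az, grip, ...]. A call has 1 to 10 rows; each row is the pose to reach, as a shift and turn from the pose commanded when the call began, along the tool's axes at that moment; what a row does not reach only later rows make up. A row lasts 1/8 s, in which the tool goes at most 62.5 mm and 10.7 degrees, less where a joint would pass 70% of its speed; a pose out of reach is approached as far as the arm can. A call with a gripper value outside its range is refused whole. The fingers move at their own pace and stop on an object; the grip force is fixed at half the most. Time passes only in rows, so rows that repeat a pose let the fingers close. It gives the time, the measured TCP pose, the force, the opening and the grip force at its end, in the units of the state.
- robot.get_obs(): the state, without advancing time (a new reading comes with each control period).
- snapshot(name): name is "scene" or "top" or "wrist"; returns a dict with "img" (420x560x3 uint8, blue, green, red), "camera_matrix" (3x3 intrinsics, pixels), "extrinsics" (4x4, takes a point from camera to world coordinates); the wrist camera has in their place "hand_eye" (4x4, takes a point from camera to tool coordinates, whose origin is the TCP and whose axes are the flange's). Camera axes: x right, y down, z forward; pixel columns grow to the right and rows downward; lengths in m; the calibration is good to about 2 mm. A picture is of the moment at which its call begins: read the wrist's pose just before it. There is no depth.
- close_job(): hands the job in; it is judged then, once.
Trained networks look in a picture, given as the dict that the camera call returned (one of the last four; its "shot" number tells which), for a name from the list of things; names that differ only in an ending like _2 or _b are one class to them, and where a whole thing is asked for, a point or a joint stands for the part that bears it (a point fixed in the world has none). Each returns a list of dicts, best first, with "conf" (0 to 1); they miss things now and then, are a little off and sometimes report something else, mostly with a low value. They report only what shows in the picture. A call takes as long as a camera call.
- spotter.trace(name, picture): "region" (420x560 bool, what is visible of it) and "box" ([left, top, width, height] in pixels, round what is visible of it).
The state is a dict: "time": time; "joint_positions": joint angles; "qvel": joint speeds; "joint_torque": joint torques, N m; "tool_pos": TCP position; "ee_rot": TCP orientation; "wrist_force": force on the tool from outside, world axes, zero at the start; "wrist_torque": the same for the moment, N m; "width": finger opening in m; "finger_force": force on a finger pad.
Only numpy, scipy, OpenCV 4.12 (cv2) and the standard library are available. Lean on these libraries where they do the work, as an engineer would, in place of code of your own. Each camera call takes 0.05 s, during which the arm holds its last target. There are 200 camera calls.

### The job

Set the length stop for the next batch of pipes: first swing the cam lever on the stop's carriage out to free it, then wind the carriage along with the two-handled crank until its pointer stands level with the index on the scale, and last swing the cam lever fully back to lock it. Leave the other things on the bench where they are.

Things in the scene. Friction and masses are not known exactly. Their poses are not given: they have to be found in the camera images.
- crank (a joint): Crank angle, rad, not wrapped; grows clockwise as seen from the robot looking onto the crank. One turn (6.283) moves the carriage 45 mm to the left (+y of the bed), towards the crank. Starts between 0 and 2.4, runs from -0.2 to 13.6; takes about 4 N at a handle and stays where it is left.
- crank_hub (a point): Point on the crank's axis, 40 mm out from the underside of its two-ended steel arm (10 mm thick) and 26 mm beyond the hub, level with handle_a and handle_b. z of this frame runs out along the axis, up and towards the robot, 35 degrees from vertical. The crank is on the grey gearbox at the slide's left end; its arm's centre is about 110 mm above the bench.
- handle_a (a point): One of the crank's two equal round black handles, opposite each other 50 mm off the axis: 22 mm across, 50 mm long along the axis, each spinning freely on its pin. This point is on the handle's centre line, 29 mm out from its foot at the arm and 21 mm below its free end.
- handle_b (a point): The other handle, as handle_a. A fixed steel guard hangs over the far, upper side of the crank, 17 mm beyond the handles' ends: a handle passes under it but cannot be held there. The guard's near edge lies 35 mm uphill of the axis (measured in the crank's plane), its rear 85 mm; it is 150 mm wide.
- cam_lever (a joint): Angle of the cam lever on top of the carriage, rad, about a vertical pivot: 0 = locked, lever along the rods pointing right, away from the crank; 1.571 = free, lever pointing out to the front of the bed, towards the robot. End stops at both ends; it stays where it is left (about 1 N at the knob).
- lever_knob (a point): Middle of the upright round black knob at the end of the cam lever, 23 mm across; its top is 14 mm above this point and the steel lever arm (14 mm wide, its top 16 mm below this point) runs from it to the pivot. The knob is about 83 mm above the bench, 65 mm from the pivot.
- lever_pivot (a point): Point on the cam lever's vertical pivot axis, level with lever_knob. It rides on the carriage, an aluminium block 72 x 60 mm whose top is 52 mm above the bench.
- pointer_tip (a point): Tip of the small steel pointer at the front of the carriage, near its left edge, 26 mm above the bench. It runs along the scale strip at the front of the bed.
- index: The index: a fixed dark steel block, 12 mm wide, 16 mm high, on the bed's front edge, with a wedge that points back at the carriage. Origin: middle of its underside, level with the wedge. Its y axis runs left along the slide, x across it away from the robot. The pointer is set when pointer_tip has y = 0 in this frame.
- driver: Screwdriver with a yellow handle, 206 mm long, lying on the bench: to be left alone.
- caliper: Steel dial caliper, 235 mm long, lying on the bench: to be left alone.
- seal_tape: White spool of seal tape, 52 mm across, 17 mm high, on the bench: to be left alone.
- ball_valve_1: Small ball valve with a lever, 110 mm long, on the bench: to be left alone.

How it is judged:
On the way, in this order (a step that is already met when the one before it is completed fails the run):
1. the cam lever is swung out to free (beyond 1.3 rad) before the carriage has moved more than 5 mm (value of joint cam_lever above 1.3 rad and distance of pointer_tip from where it was at the start of the episode below 0.005 m), for 0.1 s.
2. with the lever free, the pointer stands within 4 mm of the index and the crank is still (value of joint cam_lever above 1.1 rad and y of pointer_tip in the frame of index between -0.004 and 0.004 m and velocity of joint crank between -0.1 and 0.1 rad/s), for 0.2 s.
At the end, for the whole second after the job is handed in: The pointer stands within 4 mm of the index along the slide, the crank is still, and the cam lever is back at locked (under 0.15 rad) (value of joint cam_lever below 0.15 rad and y of pointer_tip in the frame of index between -0.004 and 0.004 m and velocity of joint crank between -0.1 and 0.1 rad/s); the robot touches nothing.
It fails at once if the screwdriver, caliper, tape spool or ball valve is shifted more than 30 mm (distance of any of driver, caliper, seal_tape, ball_valve_1 from where it was at the start of the episode above 0.03 m).
It also fails if it takes over 72 s, if anything falls off the work surface, if the arm or the gripper's body presses on something with over 40 N, if the wrist force passes 120 N, or if a joint passes its speed limit or range.

## Working session

There is one attempt and no reset: what is moved stays moved. The work goes in short steps, Python scripts to look and compute and a tool call to move; the robot and the scene stay as the last step left them, time stands still between calls to the robot, and variables do not carry over. Pictures are saved under pics/ and viewed, at most 10 in all, crops included, and the job is handed in when it is done.

Besides the shell and the picture viewer there is one more tool, called after ">>>" by a JSON object that holds its "api" and its "payload", one argument or row to a line. servo_tool: Moves the arm, as the interface text tells. Its arguments: {"type":"object","properties":{"commands":{"type":"array","items":{"type":"number"}}},"required":["commands"]}

```bash
mkdir -p pics
python3 - <<'E'
from bench import robot, snapshot, spotter
import cv2, numpy as np, pickle
o=robot.get_obs(); print(o['time'],o['tool_pos'],o['ee_rot'],robot.tips_ahead)
S={}
for n in ["scene","top"]:
    s=snapshot(n); S[n]=s; cv2.imwrite(f'pics/{n}0.png',s['img'])
    print(n,np.round(s['camera_matrix'],1).tolist(),np.round(s['extrinsics'],3).tolist())
    for t in ["handle_a","lever_knob","pointer_tip","index","cam_lever","crank"]:
        for r in spotter.trace(t,s)[:3]:
            ys,xs=np.nonzero(r['region']); print(n,t,round(r['conf'],2),r['box'],xs.mean().round(1),ys.mean().round(1))
pickle.dump(S,open('s0.pkl','wb'))
E
```

```text
0.0 [0.1416067  0.53084834 0.17841424] [-3.13940825e+00 -2.35017406e-04  2.88078973e+00] 0.011
scene [[489.5, 0.0, 277.7], [0.0, 489.5, 208.7], [0.0, 0.0, 1.0]] [[0.853, -0.394, 0.341, 0.075], [-0.521, -0.629, 0.576, -0.937], [-0.012, -0.67, -0.742, 0.988], [0.0, 0.0, 0.0, 1.0]]
scene handle_a 0.57 [263.0, 121.0, 26.4, 41.8] 277.6 143.3
scene lever_knob 0.77 [314.9, 189.3, 23.3, 21.0] 327.3 200.2
scene pointer_tip 0.71 [319.0, 187.7, 20.9, 24.0] 327.5 200.5
scene pointer_tip 0.63 [304.5, 172.9, 33.0, 38.4] 321.1 195.4
scene cam_lever 0.71 [315.8, 187.4, 23.4, 27.2] 327.4 200.7
scene cam_lever 0.23 [261.8, 119.2, 25.6, 43.0] 277.7 142.3
scene crank 0.57 [260.2, 124.5, 26.1, 36.0] 277.5 144.7
top [[390.1, 0.0, 282.1], [0.0, 390.1, 200.9], [0.0, 0.0, 1.0]] [[-0.024, -0.998, 0.059, 0.389], [-1.0, 0.024, 0.003, -0.243], [-0.005, -0.059, -0.998, 1.126], [0.0, 0.0, 0.0, 1.0]]
top handle_a 0.62 [199.0, 136.9, 24.4, 29.4] 212.3 147.8
top lever_knob 0.69 [275.1, 133.9, 33.2, 9.7] 289.7 139.1
top lever_knob 0.16 [326.8, 174.2, 31.2, 26.8] 344.2 185.4
top pointer_tip 0.76 [262.4, 122.9, 43.0, 33.5] 278.4 137.9
top cam_lever 0.57 [276.4, 135.8, 32.3, 6.6] 291.4 139.1
top crank 0.75 [199.3, 138.4, 24.4, 24.9] 212.3 147.6
```

View pics/scene0.png

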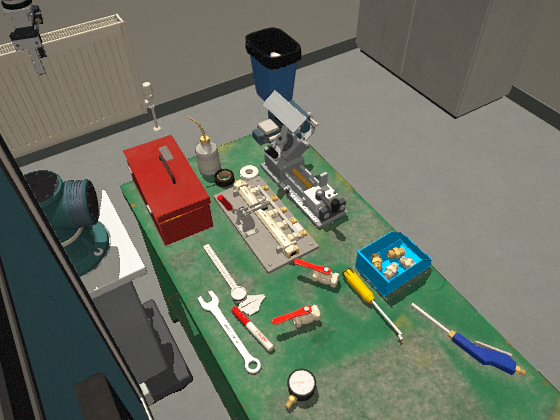

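View pics/top0.png

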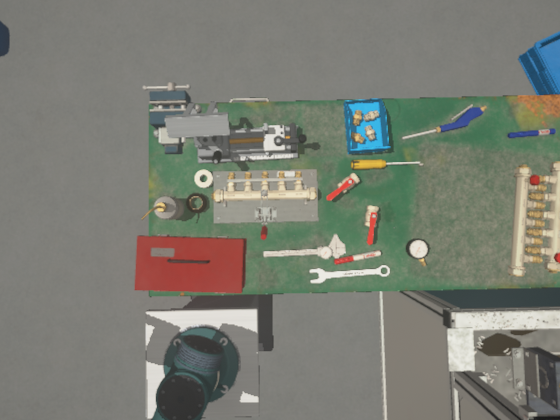

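The slide unit is at top pixels x 195-305, y 105-165; the crank and guard are at its left, and the lever and knob at its right near (290,139). In the scene picture it is at (260-345, 95-225). I'll enlarge it.

Run:
```python
import cv2, pickle, numpy as np
S=pickle.load(open('s0.pkl','rb'))
a=cv2.resize(S['scene']['img'][85:235,245:355],None,fx=4,fy=4,interpolation=cv2.INTER_CUBIC)
b=cv2.resize(S['top']['img'][95:175,190:310],None,fx=3,fy=3,interpolation=cv2.INTER_CUBIC)
c=np.zeros((600,800,3),np.uint8); c[:,:440]=a; c[:240,440:]=b; 
cv2.imwrite('pics/crop0.png',c)
for n,pts in dict(top=[(290,139,.083),(212,148,.13)],scene=[(327,200,.083),(277.6,143.3,.11)]).items():
    s=S[n];E=s['extrinsics']
    for u,v,z in pts:
        d=E[:3,:3]@np.linalg.inv(s['camera_matrix'])@[u,v,1]; t=(z-E[2,3])/d[2]; print(n,E[:3,3]+t*d)
```

```text
top [ 0.61794319 -0.26524369  0.083     ]
top [ 0.58925119 -0.06234655  0.13      ]
scene [ 0.61165557 -0.27524624  0.083     ]
scene [ 0.60409175 -0.04881226  0.11      ]
```

View pics/crop0.png

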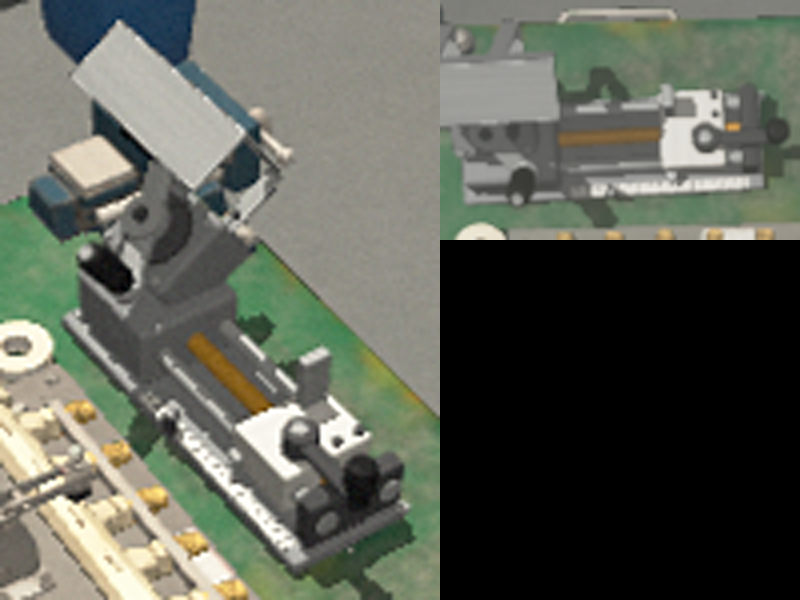

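The enlargement shows, in scene pixels, the near crank handle at about (272,152), index near (287,189), lever pivot at (320,194) and knob at (335,204). I'll triangulate roughly, then get a wrist view.

```bash
cat > h.py <<'E'
import numpy as np, cv2, pickle
from scipy.spatial.transform import Rotation as R
from bench import robot, snapshot, spotter
def pose():
    o=robot.get_obs(); return np.array(o['tool_pos']),R.from_euler('xyz',o['ee_rot']),o
def wrist(tag):
    p,r,o=pose(); s=snapshot('wrist'); T=np.eye(4);T[:3,:3]=r.as_matrix();T[:3,3]=p
    s['extrinsics']=T@s['hand_eye']; cv2.imwrite(f'pics/{tag}.png',s['img'])
    pickle.dump({k:s[k] for k in('img','camera_matrix','extrinsics')},open(tag+'.pkl','wb')); return s
def ray(s,u,v):
    E=np.array(s['extrinsics']); d=E[:3,:3]@np.linalg.inv(s['camera_matrix'])@[u,v,1]; return E[:3,3],d/np.linalg.norm(d)
def atz(s,u,v,z):
    c,d=ray(s,u,v); return c+d*(z-c[2])/d[2]
def tri(obs):
    A=np.zeros((3,3));b=np.zeros(3);L=[]
    for s,u,v in obs:
        c,d=ray(s,u,v);P=np.eye(3)-np.outer(d,d);A+=P;b+=P@c;L.append((c,P))
    x=np.linalg.solve(A,b); return x,[round(float(np.linalg.norm(P@(x-c)))*1e3,1) for c,P in L]
def proj(s,X):
    E=np.linalg.inv(s['extrinsics']); q=s['camera_matrix']@(E[:3,:3]@np.asarray(X)+E[:3,3]); return (q[:2]/q[2]).round(1)
def to(p,rot=None):
    "shift, turn in tool axes to reach TCP position p (and rotation)"
    c,r,o=pose(); d=r.inv().apply(np.asarray(p)-c)
    a=(r.inv()*rot).as_rotvec(degrees=True) if rot is not None else np.zeros(3)
    return d.round(4),a.round(2)
E
python3 - <<'E'
from h import *
S=pickle.load(open('s0.pkl','rb'));a,b=S['scene'],S['top']
for n,p,q in [('knob',(335.5,204.5),(301.7,138.3)),('pivot',(320,194),(278.3,140.7)),('handle',(271.8,152),(217,157))]:
    print(n,tri([(a,*p),(b,*q)]))
print(atz(a,287,189.5,.02))
print(np.round(snapshot('wrist')['hand_eye'],3).tolist())
rt=R.from_euler('xyz',[np.pi,0,np.pi/2])
for yaw in (90,-90,0,180): print(yaw,to([.5,-.17,.33],R.from_euler('xyz',[180,0,yaw],degrees=True)))
print(robot.get_obs()['joint_positions'])
E
```

```text
knob (array([ 0.62056139, -0.29756869,  0.08127454]), [1.2, 1.2])
pivot (array([ 0.61908525, -0.2337161 ,  0.06377736]), [0.9, 0.9])
handle (array([ 0.5699201 , -0.07237428,  0.11171376]), [1.3, 1.3])
[ 0.57857333 -0.13824631  0.02      ]
[[-0.001, -0.974, -0.228, 0.065], [1.0, -0.001, -0.001, 0.0], [0.001, -0.228, 0.974, -0.205], [0.0, 0.0, 0.0, 1.0]]
90 (array([-0.5269, -0.5853, -0.1504]), array([ 1.000e-02, -0.000e+00,  7.506e+01]))
-90 (array([-0.5269, -0.5853, -0.1504]), array([ 1.0000e-02,  1.0000e-02, -1.0494e+02]))
0 (array([-0.5269, -0.5853, -0.1504]), array([ 0.0000e+00, -1.0000e-02,  1.6506e+02]))
180 (array([-0.5269, -0.5853, -0.1504]), array([ 1.000e-02,  0.000e+00, -1.494e+01]))
[ 1.20687664e+00  8.71789074e-02  1.37066916e+00  1.45270455e-05
  1.68361555e+00 -1.03118035e-01]
```

>>> {"api": "servo_tool", "payload": {
  "commands": [0,0,-0.06,0,0,0,0.094,0,0,-0.12,0,0,0,0.094,0,0,-0.15,0,0,0,0.094,-0.546,-0.58,-0.15,0,0,-15,0.094,-0.546,-0.58,-0.15,0,0,-15,0.094,-0.546,-0.58,-0.15,0,0,-15,0.094,-0.546,-0.58,-0.15,0,0,-15,0.094,-0.546,-0.58,-0.15,0,0,-15,0.094,-0.546,-0.58,-0.15,0,0,-15,0.094,-0.546,-0.58,-0.15,0,0,-15,0.094]
}}

```text
time: 2.0
tool_pos: [0.3493, 0.1457, 0.3299]
ee_rot: [3.141, 0.002, -3.14]
wrist_force: [0.4, 0.5, 0.1]
width: 0.0939
finger_force: 0.0
```

Run:
```python
from h import *
print(to([.52,-.17,.33],R.from_euler('xyz',[180,0,180],degrees=True)), pose()[2]['joint_positions'])
```

```text
(array([-0.1702, -0.3159,  0.    ]), array([0.03, 0.09, 0.08])) [ 2.44863891e-01 -2.74099215e-01  1.40517720e+00  2.30866819e-04
  2.00882858e+00 -1.32721641e+00]
```

>>> {"api": "servo_tool", "payload": {
  "commands": [-0.17,-0.316,0,0,0,0,0.094,-0.17,-0.316,0,0,0,0,0.094,-0.17,-0.316,0,0,0,0,0.094,-0.17,-0.316,0,0,0,0,0.094,-0.17,-0.316,0,0,0,0,0.094,-0.17,-0.316,0,0,0,0,0.094,-0.17,-0.316,0,0,0,0,0.094,-0.17,-0.316,0,0,0,0,0.094]
}}

```text
time: 3.0
tool_pos: [0.5189, -0.1678, 0.3296]
ee_rot: [3.141, -0.0, -3.14]
wrist_force: [-1.1, -0.8, 0.4]
width: 0.0941
finger_force: 0.0
```

Run:
```python
from h import *
print(pose()[:1]); s=wrist('w1'); print(np.round(s['camera_matrix'],1).tolist())
for t in ["handle_a","lever_knob","pointer_tip","index","cam_lever","crank"]:
    for r in spotter.trace(t,s)[:3]:
        ys,xs=np.nonzero(r['region']); print(t,round(r['conf'],2),r['box'],xs.mean().round(1),ys.mean().round(1))
im=s['img']; cv2.imwrite('pics/w1b.png',cv2.resize(im,(800,600),interpolation=cv2.INTER_CUBIC))
```

```text
(array([ 0.51890131, -0.16781634,  0.32963797]),)
[[296.0, 0.0, 282.2], [0.0, 296.0, 210.1], [0.0, 0.0, 1.0]]
handle_a 0.95 [338.7, 211.5, 19.0, 39.4] 348.8 227.1
lever_knob 0.65 [336.1, 210.1, 21.8, 39.2] 348.8 227.1
lever_knob 0.6 [209.8, 235.4, 42.4, 11.7] 232.0 241.9
pointer_tip 0.92 [210.3, 217.1, 61.2, 56.2] 249.6 243.5
pointer_tip 0.18 [338.4, 209.3, 21.0, 36.3] 348.7 226.2
cam_lever 0.65 [207.0, 234.1, 44.1, 13.7] 232.4 241.7
crank 0.96 [336.3, 210.6, 21.1, 42.3] 349.5 227.8
```

View pics/w1b.png

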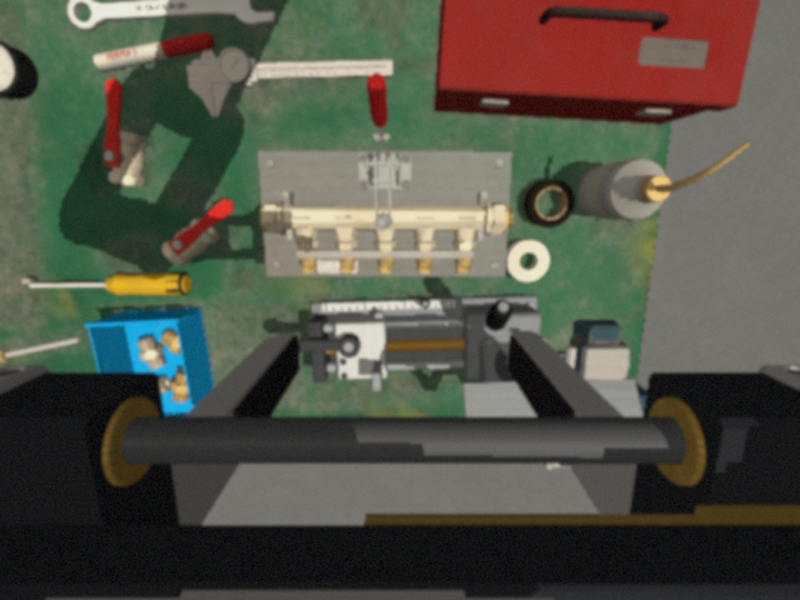

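The wrist view (upside down, far side at the bottom) shows the slide at rows 300-380 of the enlargement, the knob at (318,347), pivot at (347,346), the near crank handle at (499,315), and scale along row 305. Next I triangulate and go to just above the knob.

Run:
```python
from h import *
S=pickle.load(open('s0.pkl','rb'));a,b=S['scene'],S['top'];w=pickle.load(open('w1.pkl','rb'))
for n,p,q,r in [('knob',(335.5,204.5),(301.7,138.3),(222.6,243)),('pivot',(320,194),(278.3,140.7),(243,242)),('handle',(271.8,152),(217,157),(349,227))]:
    print(n,tri([(a,*p),(b,*q),(w,*r)]))
f1=atz(w,313/1.4286,300/1.4286,.01);f2=atz(w,538/1.4286,298/1.4286,.01);print(f1,f2,np.degrees(np.arctan2(f2[0]-f1[0],f2[1]-f1[1])))
print(to([.616,-.297,.16],R.from_euler('xyz',[180,0,90],degrees=True)))
im=cv2.resize(w['img'][195:285,200:390],None,fx=4.2,fy=4.2,interpolation=cv2.INTER_CUBIC);cv2.imwrite('pics/w1c.png',im)
```

```text
knob (array([ 0.62785092, -0.2840719 ,  0.05713916]), [7.3, 14.5, 14.7])
pivot (array([ 0.61916266, -0.23370315,  0.06378151]), [0.9, 1.0, 0.1])
handle (array([ 0.57342624, -0.07027086,  0.11053143]), [1.5, 4.6, 5.9])
[ 0.57672864 -0.28288897  0.01      ] [0.57413822 0.00387276 0.01      ] -0.5175600138276147
(array([-0.0966, -0.1296,  0.1704]), array([3.000e-02, 7.000e-02, 9.012e+01]))
```

View pics/w1c.png

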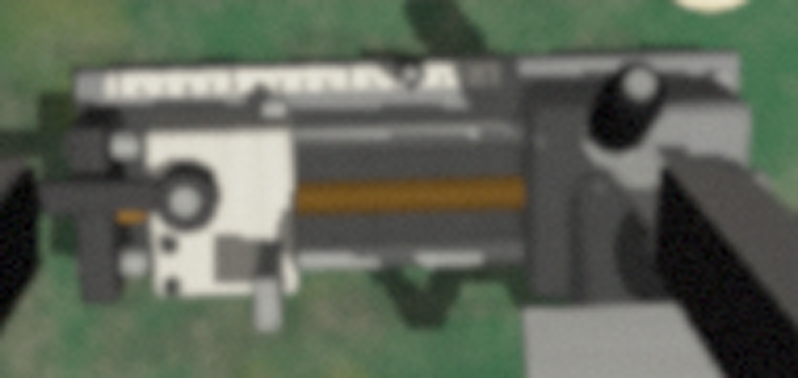

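The crop shows the pointer at wrist px (263,219), index at (297,213), and handle end at (351,214); the knob hides behind the left finger. The scene/top triangulation of the knob agrees with pivot + 65 mm, so I go above it.

>>> {"api": "servo_tool", "payload": {
  "commands": [-0.05,-0.06,0.05,0,0,10,0.05,-0.102,-0.13,0.1,0,0,20,0.05,-0.102,-0.13,0.13,0,0,30,0.05,-0.102,-0.13,0.15,0,0,40,0.05,-0.102,-0.13,0.17,0,0,50,0.05,-0.102,-0.13,0.17,0,0,60,0.05,-0.102,-0.13,0.17,0,0,70,0.05,-0.102,-0.13,0.17,0,0,80,0.05,-0.102,-0.13,0.17,0,0,90,0.05,-0.102,-0.13,0.17,0,0,90,0.05]
}}

```text
time: 4.6
tool_pos: [0.6213, -0.2978, 0.1597]
ee_rot: [3.141, -0.0, 1.574]
wrist_force: [-0.0, -0.1, -0.5]
width: 0.0495
finger_force: 0.0
```

Run:
```python
from h import *
w=pickle.load(open('w1.pkl','rb'))
P=atz(w,263.1,218.8,.026);I=atz(w,297.1,212.9,.012);print('ptr',P,'idx',I,'travel',I[1]-P[1])
p,r,o=pose();print(p,o['ee_rot'],o['joint_positions'])
s=wrist('w2')
print('knob top exp',proj(s,[.621,-.2985,.097]),'pivot exp',proj(s,[.619,-.2337,.064]))
cv2.imwrite('pics/w2b.png',cv2.resize(s['img'][:300],(800,428),interpolation=cv2.INTER_CUBIC))
```

```text
ptr [ 0.58908293 -0.20190469  0.026     ] idx [ 0.58169996 -0.14082237  0.012     ] travel 0.06108231613321946
[ 0.62133533 -0.29782782  0.1597119 ] [ 3.14146350e+00 -2.47644513e-05  1.57430550e+00] [-5.29264509e-01  4.06723182e-01  1.02162423e+00  8.78224168e-05
  1.71314656e+00 -5.32761217e-01]
knob top exp [281.  213.7] pivot exp [279.2 142.2]
```

View pics/w2b.png

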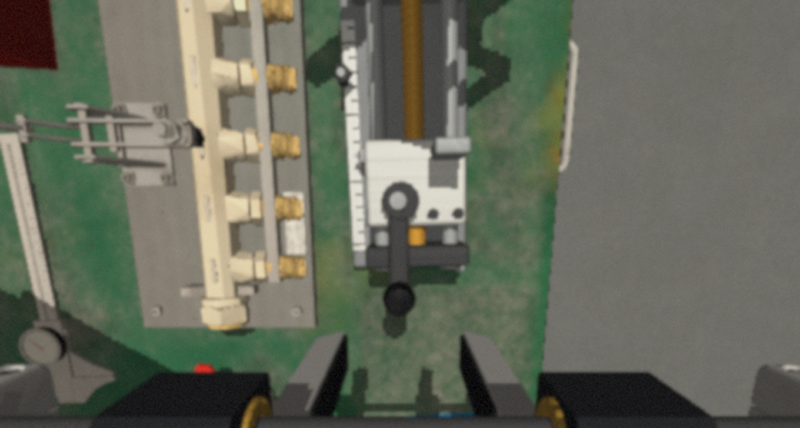

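The knob shows at enlarged (398,297) and the pivot at (399,199): the knob is about 3-5 mm nearer +y than assumed. I'll lower the cupped fingers over it and close loosely.

>>> {"api": "servo_tool", "payload": {
  "commands": [0.003,-0.002,0.03,0,0,0,0.05,0.003,-0.002,0.06,0,0,0,0.05,0.003,-0.002,0.075,0,0,0,0.05,0.003,-0.002,0.075,0,0,0,0.032,0.003,-0.002,0.075,0,0,0,0.032,0.003,-0.002,0.075,0,0,0,0.032]
}}

```text
time: 5.4
tool_pos: [0.6202, -0.2957, 0.0865]
ee_rot: [3.139, 0.001, 1.572]
wrist_force: [-0.6, -0.3, -0.3]
width: 0.0325
finger_force: 0.0
```

>>> {"api": "servo_tool", "payload": {
  "commands": [0.001,-0.01,0,0,0,9,0.032,0.003,-0.02,0,0,0,18,0.032,0.007,-0.0295,0,0,0,27,0.032,0.0125,-0.038,0,0,0,36,0.032,0.019,-0.046,0,0,0,45,0.032,0.027,-0.0525,0,0,0,54,0.032,0.0355,-0.058,0,0,0,63,0.032,0.045,-0.062,0,0,0,72,0.032,0.055,-0.064,0,0,0,81,0.032,0.066,-0.065,0,0,0,90,0.032]
}}

```text
time: 6.65
tool_pos: [0.5547, -0.2293, 0.086]
ee_rot: [3.141, -0.002, -0.004]
wrist_force: [-0.6, 0.1, 0.4]
width: 0.0321
finger_force: 0.0
```

>>> {"api": "servo_tool", "payload": {
  "commands": [0,0.002,0,0,0,0,0.032,0,0.002,0,0,0,0,0.032,0,0,0,0,0,0,0.06,0,0,-0.01,0,0,0,0.06,0,0,-0.06,0,0,0,0.06,0,0,-0.1,0,0,0,0.06,0,0,-0.1,0,0,0,0.06]
}}

```text
time: 7.52
tool_pos: [0.5565, -0.2306, 0.1904]
ee_rot: [3.137, -0.009, 0.001]
wrist_force: [0.3, -0.5, -0.8]
width: 0.0596
finger_force: 0.0
```

Run:
```python
from h import *
p,r,o=pose();print(p,o['ee_rot'])
s=snapshot('scene')
c=np.zeros((480,800,3),np.uint8)
c[:,:440]=cv2.resize(s['img'][115:235,245:355],None,fx=4,fy=4,interpolation=cv2.INTER_CUBIC)
w=wrist('w3'); c[:270,440:]=cv2.resize(w['img'],(360,270))
cv2.imwrite('pics/c3.png',c)
ax=np.array([-np.sin(np.radians(35)),0,np.cos(np.radians(35))])
```

```text
[ 0.55653875 -0.23058574  0.19037193] [ 3.13681399e+00 -9.16583841e-03  1.40264762e-03]
```

View pics/c3.png

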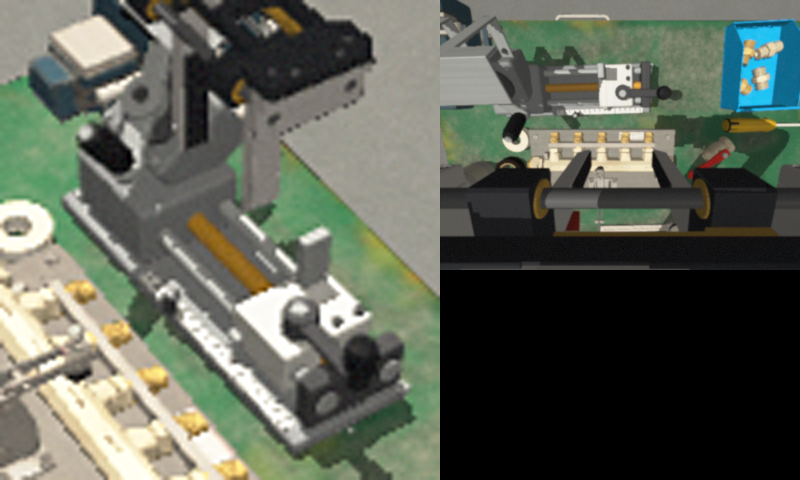

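The lever is still locked (knob still at the right end): the fingers missed the knob. I'll re-triangulate it from the two close wrist views.

Run:
```python
from h import *
S=pickle.load(open('s0.pkl','rb'));a,b=S['scene'],S['top']
w2=pickle.load(open('w2.pkl','rb'));w3=pickle.load(open('w3.pkl','rb'))
for n,p,q,r,t in [('knob',(335.5,204.5),(301.7,138.3),(278.6,208),(345.5,143)),('pivot',(320,194),(278.3,140.7),(279.3,139.3),(283,143))]:
    print(n,tri([(w2,*r),(w3,*t)]),tri([(a,*p),(b,*q)]),'w2/3 z.09',atz(w2,*r,.09),atz(w3,*t,.09))
print(np.round(w3['extrinsics'],3))
for w in(w2,w3):
  im=w['img']
  for t in ["lever_knob","cam_lever","lever_pivot"]:
    for r in spotter.trace(t,snapshot('wrist'))[:3] if w is w3 else []:
        ys,xs=np.nonzero(r['region']); print(t,round(r['conf'],2),r['box'],xs.mean().round(1),ys.mean().round(1))
cv2.imwrite('pics/w3c.png',cv2.resize(w3['img'][80:230,250:380],None,fx=4,fy=4,interpolation=cv2.INTER_CUBIC))
```

```text
knob (array([ 0.62018246, -0.27257547,  0.18767663]), [0.3, 0.3]) (array([ 0.62056139, -0.29756869,  0.08127454]), [1.2, 1.2]) w2/3 z.09 [ 0.61868905 -0.29466679  0.09      ] [ 0.62007705 -0.29336481  0.09      ]
pivot (array([ 0.61997015, -0.23093001,  0.12678824]), [0.3, 0.3]) (array([ 0.61908525, -0.2337161 ,  0.06377736]), [0.9, 0.9]) w2/3 z.09 [ 0.61935297 -0.23095779  0.09      ] [ 0.62007337 -0.23095412  0.09      ]
[[ 0.    -0.974 -0.225  0.621]
 [-1.     0.001 -0.003 -0.229]
 [ 0.003  0.225 -0.974  0.393]
 [ 0.     0.     0.     1.   ]]
lever_knob 0.93 [273.5, 129.3, 89.8, 22.7] 316.5 142.9
cam_lever 0.79 [273.4, 129.4, 90.6, 24.1] 317.5 141.6
lever_pivot 0.66 [274.7, 124.3, 85.2, 27.8] 317.4 141.4
```

View pics/w3c.png

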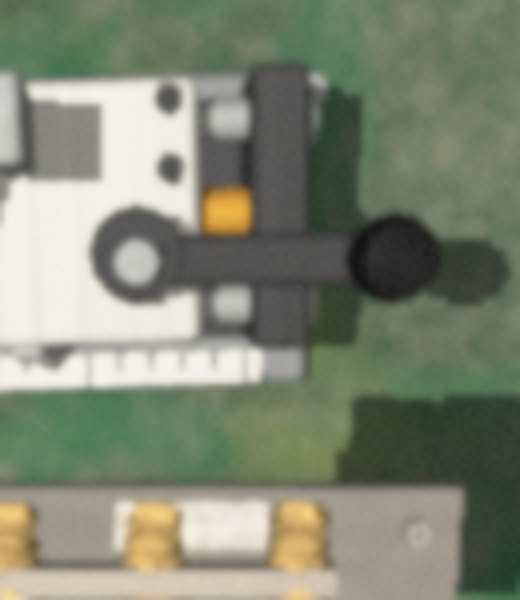

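>>> {"api": "servo_tool", "payload": {
  "commands": [0.02,0.02,0,0,0,-10,0.05,0.04,0.04,0,0,0,-20,0.05,0.063,0.065,0,0,0,-30,0.05,0.063,0.065,0,0,0,-40,0.05,0.063,0.065,0,0,0,-50,0.05,0.063,0.065,0,0,0,-60,0.05,0.063,0.065,0,0,0,-70,0.05,0.063,0.065,0.03,0,0,-80,0.05,0.063,0.065,0.05,0,0,-90,0.05,0.063,0.065,0.05,0,0,-90,0.05]
}}

```text
time: 9.18
tool_pos: [0.6158, -0.2933, 0.1311]
ee_rot: [-3.136, -0.003, 1.57]
wrist_force: [0.5, -0.2, 0.7]
width: 0.0501
finger_force: 0.0
```

>>> {"api": "servo_tool", "payload": {
  "commands": [0,0,0.03,0,0,0,0.05,0,0,0.057,0,0,0,0.05,0,0,0.057,0,0,0,0.05,0,0,0.057,0,0,0,0,0,0,0.057,0,0,0,0,0,0,0.057,0,0,0,0,0,0,0.057,0,0,0,0]
}}

```text
time: 10.05
tool_pos: [0.6175, -0.2943, 0.0783]
ee_rot: [3.141, 0.0, 1.572]
wrist_force: [-0.1, -0.7, 0.9]
width: 0.0136
finger_force: 0.0
```

The opening reads 13.6 mm, less than the 23 mm knob: nothing is between the pads. I'll look.

Run:
```python
from h import *
p,r,o=pose();print(p,o['ee_rot'],o['width'])
s=snapshot('scene');w=wrist('w4');t=snapshot('top')
c=np.zeros((520,800,3),np.uint8)
c[:480,:360]=cv2.resize(s['img'][145:225,285:345],None,fx=6,fy=6,interpolation=cv2.INTER_CUBIC)
c[:330,360:]=cv2.resize(w['img'],(440,330))
c[340:500,360:600]=cv2.resize(t['img'][115:155,250:310],None,fx=4,fy=4)
cv2.imwrite('pics/c4.png',c)
```

```text
[ 0.61753933 -0.29432945  0.07826868] [3.14066937e+00 4.17380297e-04 1.57164982e+00] 0.013595963494077438
```

View pics/c4.png

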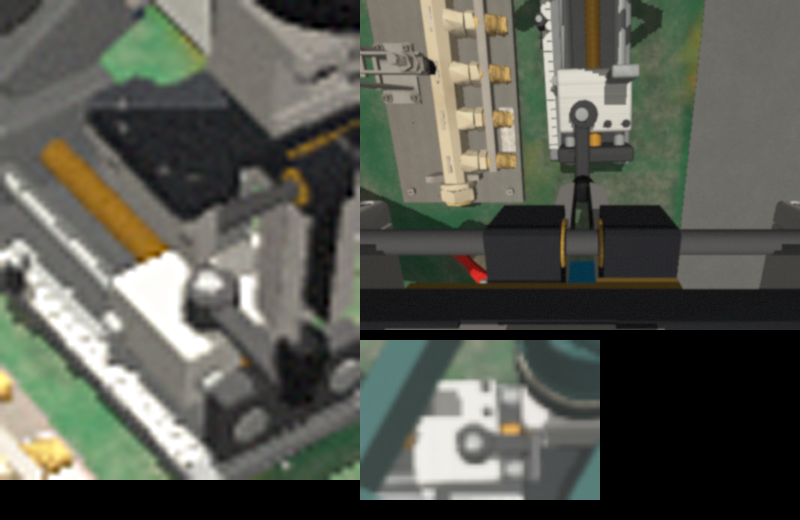

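>>> {"api": "servo_tool", "payload": {
  "commands": [0,0,0,0,0,0,0,0,0,0,0,0,0,0]
}}

```text
time: 10.45
tool_pos: [0.6172, -0.2942, 0.0775]
ee_rot: [-3.141, -0.0, 1.572]
wrist_force: [-0.1, -0.2, 0.0]
width: 0.0007
finger_force: 0.0
```

Run:
```python
from h import *
p,r,o=pose();print(p,o['ee_rot'],o['width'],o['finger_force'])
S=pickle.load(open('s0.pkl','rb'));w3=pickle.load(open('w3.pkl','rb'));w2=pickle.load(open('w2.pkl','rb'))
tip=p+r.apply([0,0,.011]);
for s in (S['scene'],S['top'],w2,w3): print(proj(s,tip),proj(s,p),proj(s,[.6195,-.296,.083]))
print(tri([(w2,278.6,208),(S['top'],301.7,138.3),(w3,348.75,144.25)]))
print(tri([(w2,278.6,208),(S['scene'],335.5,204.5),(w3,348.75,144.25)]))
```

```text
[ 0.61722164 -0.29417425  0.0775082 ] [-3.14147547e+00 -1.60691335e-04  1.57176912e+00] 0.0006701994487743311 0.0
[332.7 208.2] [333.  205.3] [334.4 203.9]
[300.4 140.3] [300.6 139.4] [301.4 138.1]
[277.5 202.5] [277.3 204.7] [279.5 207.7]
[341.5 145.6] [343.6 145.8] [346.6 143.6]
(array([ 0.61871618, -0.29687724,  0.08456544]), [1.0, 0.0, 1.0])
(array([ 0.61945094, -0.29789456,  0.08242837]), [1.7, 1.8, 0.8])
```

Run:
```python
from h import *
L={k:pickle.load(open(k+'.pkl','rb')) for k in('w1','w2','w3','w4')}
S=pickle.load(open('s0.pkl','rb'))
P=dict(w1=(243,242),w2=(279.3,139.3),w3=(283.6,144.5),w4=(283.8,146.4))
for k,q in P.items(): print(k,np.round(L[k]['extrinsics'][:3,3],3),[np.round(atz(L[k],*q,z)[:2],4) for z in(.05,.07,.09)])
for ks in(('w1','w4'),('w2','w4'),('w1','w2','w3','w4')): print(ks,tri([(L[k],*P[k]) for k in ks]))
# image patch correlation: end of lever, trace
for nm in ('wrist','scene','top'):
  s=snapshot(nm)
  for t in ['lever_knob']:
    for r in spotter.trace(t,s)[:3]:
      ys,xs=np.nonzero(r['region']); print(nm,t,round(r['conf'],2),r['box'],xs.mean().round(1),ys.mean().round(1))
```

```text
w1 [ 0.454 -0.168  0.535] [array([ 0.6241, -0.2356]), array([ 0.6171, -0.2328]), array([ 0.6101, -0.2301])]
w2 [ 0.622 -0.232  0.365] [array([ 0.6189, -0.2308]), array([ 0.6192, -0.2309]), array([ 0.6194, -0.231 ])]
w3 [ 0.621 -0.229  0.393] [array([ 0.6183, -0.2318]), array([ 0.6184, -0.2317]), array([ 0.6186, -0.2316])]
w4 [ 0.618 -0.228  0.283] [array([ 0.6195, -0.2329]), array([ 0.6194, -0.2325]), array([ 0.6193, -0.2321])]
('w1', 'w4') (array([ 0.61923308, -0.23310862,  0.0644995 ]), [0.5, 0.5])
('w2', 'w4') (array([ 0.61939853, -0.23128217,  0.12375958]), [0.4, 0.4])
('w1', 'w2', 'w3', 'w4') (array([ 0.61880357, -0.23211514,  0.06671302]), [1.3, 1.3, 0.6, 0.7])
wrist lever_knob 0.8 [266.4, 126.2, 37.1, 108.4] 284.0 176.6
scene lever_knob 0.78 [317.3, 192.2, 23.2, 19.0] 327.9 201.1
top lever_knob 0.69 [274.0, 136.7, 16.6, 7.3] 281.5 140.0
```

Run:
```python
from h import *
s=snapshot('scene');w=wrist('w5')
c=np.zeros((600,800,3),np.uint8)
c[:600,:400]=cv2.resize(w['img'][120:270,235:335],None,fx=4,fy=4,interpolation=cv2.INTER_CUBIC)
c[:600,400:]=cv2.resize(s['img'][160:235,305:355],None,fx=8,fy=8,interpolation=cv2.INTER_CUBIC)
cv2.imwrite('pics/c5.png',cv2.convertScaleAbs(c,alpha=1.8,beta=20))
```

```text
(no output)
```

View pics/c5.png

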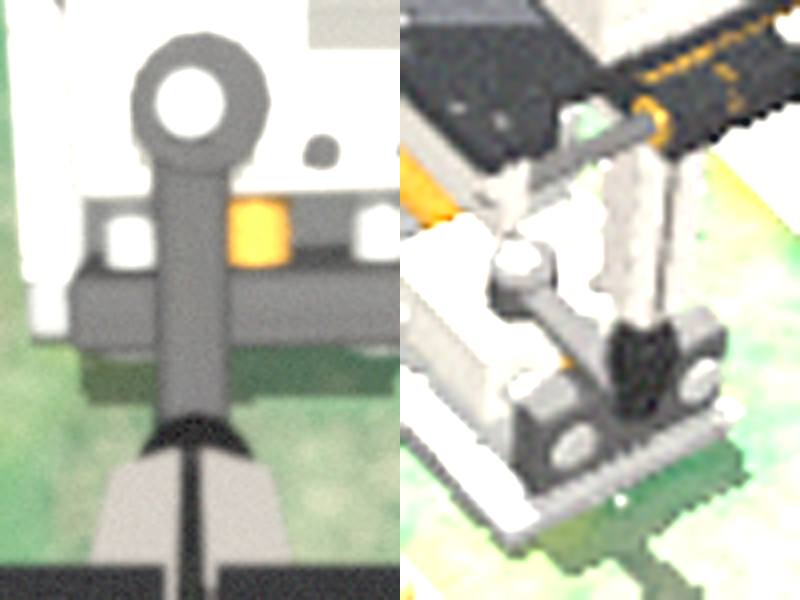

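The fingertips are visibly resting above the knob (tips end at wrist row ~232, whole knob visible below them in the scene view). So the fingers end some 20-30 mm shorter than I assumed; I'll open, go deeper and close while watching the force.

>>> {"api": "servo_tool", "payload": {
  "commands": [0.001,0.002,-0.005,0,0,0,0.05,-0.001,0.002,-0.005,0,0,0,0.05,-0.001,0.002,-0.005,0,0,0,0.05,-0.001,0.002,0.01,0,0,0,0.05,-0.001,0.002,0.02,0,0,0,0.05,-0.001,0.002,0.025,0,0,0,0.05,-0.001,0.002,0.025,0,0,0,0.02,-0.001,0.002,0.025,0,0,0,0,-0.001,0.002,0.025,0,0,0,0,-0.001,0.002,0.025,0,0,0,0]
}}

```text
time: 12.1
tool_pos: [0.6192, -0.2955, 0.0532]
ee_rot: [3.141, 0.001, 1.572]
wrist_force: [-1.0, 0.1, 1.2]
width: 0.0214
finger_force: 30.0
```

Run:
```python
from h import *
print(pose()[2]['width'],robot.tips_ahead,[a for a in dir(robot) if a[0]!='_'])
```

```text
0.021415369618160967 0.011 ['IKError', 'get_obs', 'tips_ahead']
```

Gripped (21 mm, 30 N). Swing the lever out with the grip held, turning along.

>>> {"api": "servo_tool", "payload": {
  "commands": [0.001,-0.01,0,0,0,9,0,0.003,-0.02,0,0,0,18,0,0.007,-0.0295,0,0,0,27,0,0.0125,-0.038,0,0,0,36,0,0.019,-0.046,0,0,0,45,0,0.027,-0.0525,0,0,0,54,0,0.0355,-0.058,0,0,0,63,0,0.045,-0.062,0,0,0,72,0,0.055,-0.064,0,0,0,81,0,0.065,-0.065,0,0,0,89,0]
}}

```text
time: 13.35
tool_pos: [0.5533, -0.2331, 0.0533]
ee_rot: [3.136, 0.001, 0.012]
wrist_force: [-2.4, -16.3, -1.6]
width: 0.0212
finger_force: 30.0
```

>>> {"api": "servo_tool", "payload": {
  "commands": [0,0,0,0,0,0,0,0,0,0,0,0,0,0,0,0,0,0,0,0,0.05,0,0,0,0,0,0,0.05,0,0,0,0,0,0,0.05,0,0,-0.05,0,0,0,0.05,0,0,-0.11,0,0,0,0.05,0,0,-0.15,0,0,0,0.05,0,0,-0.15,0,0,0,0.05]
}}

```text
time: 14.48
tool_pos: [0.5564, -0.231, 0.2078]
ee_rot: [3.137, -0.009, 0.019]
wrist_force: [0.5, 0.5, 0.1]
width: 0.0505
finger_force: 0.0
```

Run:
```python
from h import *
p,r,o=pose();print(p,o['ee_rot'])
s=wrist('w6')
for x,m in ((s,'wrist'),(snapshot('scene'),'scene')):
  print('knob free exp',proj(x,[.554,-.2315,.097]),'locked exp',proj(x,[.619,-.2965,.097]),'pivot',proj(x,[.619,-.2315,.066]))
  for t in ["lever_knob","cam_lever","pointer_tip","handle_a","index"]:
    for r in spotter.trace(t,x)[:2]:
        ys,xs=np.nonzero(r['region']); print(m,t,round(r['conf'],2),r['box'],xs.mean().round(1),ys.mean().round(1))
```

```text
[ 0.5564402  -0.23096614  0.20779639] [ 3.13724155 -0.00876763  0.01900051]
knob free exp [282.2 206.4] locked exp [345.3 146.8] pivot [283.  145.4]
wrist lever_knob 0.97 [274.4, 136.3, 23.9, 80.1] 284.4 174.1
wrist cam_lever 0.81 [271.5, 132.5, 26.8, 80.9] 284.5 174.8
wrist pointer_tip 0.59 [246.3, 103.5, 52.4, 113.2] 274.9 144.6
wrist pointer_tip 0.55 [104.5, 159.0, 44.5, 57.7] 125.8 184.4
wrist handle_a 0.91 [103.8, 159.7, 43.4, 57.1] 126.1 184.6
wrist index 0.6 [208.3, 172.2, 11.9, 6.3] 214.2 176.9
knob free exp [298.5 194.3] locked exp [334.7 200.3] pivot [319.2 193. ]
scene lever_knob 0.64 [297.5, 191.1, 25.5, 16.3] 307.5 197.8
scene cam_lever 0.73 [239.2, 166.6, 16.7, 14.5] 248.1 172.3
scene cam_lever 0.69 [297.6, 188.2, 29.6, 18.7] 308.1 197.8
scene pointer_tip 0.93 [297.6, 171.7, 39.7, 37.8] 316.9 194.2
scene pointer_tip 0.28 [202.9, 245.9, 59.8, 71.3] 237.2 288.5
scene handle_a 0.57 [262.8, 126.9, 24.1, 36.0] 277.9 144.3
scene index 0.68 [204.5, 245.5, 58.4, 71.1] 236.1 286.7
```

The lever is free: 16 N on its stop, and the trace now runs pivot-to-front (box 274-298 × 136-216). Now to the crank: turn the hand round (camera on the robot's side) at a clear spot, then tilt.

>>> {"api": "servo_tool", "payload": {
  "commands": [-0.05,-0.02,-0.04,0,0,-10,0.07,-0.1,-0.06,-0.05,0,0,-20,0.07,-0.1,-0.11,-0.05,0,0,-30,0.07,-0.1,-0.13,-0.05,0,0,-40,0.07,-0.1,-0.13,-0.05,0,0,-50,0.07,-0.1,-0.13,-0.05,0,0,-60,0.07,-0.1,-0.13,-0.05,0,0,-70,0.07,-0.1,-0.13,-0.05,0,0,-80,0.07,-0.1,-0.13,-0.05,0,0,-90,0.07,-0.1,-0.13,-0.05,0,0,-100,0.07]
}}

```text
time: 16.32
tool_pos: [0.4518, -0.1021, 0.2527]
ee_rot: [3.141, 0.0, 1.77]
wrist_force: [0.0, -0.8, 0.1]
width: 0.0703
finger_force: 0.0
```

>>> {"api": "servo_tool", "payload": {
  "commands": [0,0,0,0,0,-10,0.07,0,0,0,0,0,-20,0.07,0,0,0,0,0,-30,0.07,0,0,0,0,0,-40,0.07,0,0,0,0,0,-50,0.07,0,0,0,0,0,-60,0.07,0,0,0,0,0,-70,0.07,0,0,0,0,0,-79,0.07,0,0,0,0,0,-79,0.07,0,0,0,0,0,-79,0.07]
}}

```text
time: 17.58
tool_pos: [0.4518, -0.1021, 0.2527]
ee_rot: [3.142, 0.0, 3.14]
wrist_force: [0.8, -0.6, -0.7]
width: 0.0698
finger_force: 0.0
```

Run:
```python
from h import *
S=pickle.load(open('s0.pkl','rb'));w1=pickle.load(open('w1.pkl','rb'))
print('free end',tri([(w1,352.4,214.8),(S['scene'],266.3,148.8)]),'foot',tri([(w1,344,227),(S['scene'],275.5,156.3)]))
p,r,o=pose();print(p,o['ee_rot'],o['joint_positions'],o['time'])
t=np.radians(35);Rt=R.from_matrix(np.array([[-np.cos(t),0,-np.sin(t)],[0,1,0],[np.sin(t),0,-np.cos(t)]]).T)
print(to([.51,-.07,.19],Rt))
s=wrist('w7')
for t in ["crank","index","pointer_tip"]:
    for r in spotter.trace(t,s)[:2]:
        ys,xs=np.nonzero(r['region']); print(t,round(r['conf'],2),r['box'],xs.mean().round(1),ys.mean().round(1))
```

```text
free end (array([ 0.55697079, -0.06801814,  0.12600241]), [0.3, 0.3]) foot (array([ 0.58490007, -0.07055029,  0.08836734]), [1.0, 1.0])
[ 0.45180257 -0.10211538  0.25265974] [3.14151636e+00 1.74419556e-04 3.14041375e+00] [-3.44889771e-01 -1.09960001e-01  1.42245978e+00  1.35083472e-04
  1.82895436e+00 -1.91447271e+00] 17.575
(array([-0.0581,  0.0322,  0.0627]), array([-2.000e-02, -3.499e+01, -7.000e-02]))
crank 0.95 [295.9, 278.7, 69.3, 77.0] 333.4 327.0
index 0.5 [255.8, 260.8, 5.0, 6.7] 258.0 264.4
pointer_tip 0.69 [175.2, 260.4, 54.2, 81.5] 213.4 300.9
pointer_tip 0.28 [298.6, 280.7, 72.5, 75.7] 333.8 327.0
```

The handle is close to straight downhill, its axis measured at about 36.6° from vertical (35° expected). I'll tilt and look along the axis.

>>> {"api": "servo_tool", "payload": {
  "commands": [-0.02,0.01,0,0,-9,0,0.07,-0.04,0.032,0.02,0,-18,0,0.07,-0.06,0.032,0.05,0,-27,0,0.07,-0.078,0.032,0.072,0,-35,0,0.07,-0.078,0.032,0.072,0,-35,0,0.07,-0.078,0.032,0.072,0,-35,0,0.07]
}}

```text
time: 18.52
tool_pos: [0.5314, -0.0708, 0.1843]
ee_rot: [-3.14, 0.614, -3.14]
wrist_force: [0.9, -0.3, 0.4]
width: 0.0698
finger_force: 0.0
```

Run:
```python
from h import *
p,r,o=pose();print(p,o['ee_rot'],o['joint_positions'])
s=wrist('w8')
t=np.radians(35);a=np.array([-np.sin(t),0,np.cos(t)])
H=np.array([.61,-.069,.1375])
print('H',proj(s,H),'armC',proj(s,H-.035*a),'h',proj(s,[.569,-.069,.1088]))
for t in ["crank","handle_a"]:
    for q in spotter.trace(t,s)[:3]:
        ys,xs=np.nonzero(q['region']); print(t,round(q['conf'],2),q['box'],xs.mean().round(1),ys.mean().round(1))
q=spotter.trace("crank",s)[0]
m=q['region'];g=s['img'].max(2)
l,t0,w,h=[int(v) for v in q['box']]
for y in range(t0-4,t0+h+6,4):
    print(y,''.join(('#' if g[y,x]<45 else '+') if m[y,x] else ('d' if g[y,x]<45 else '.') for x in range(l-30,l+w+30,3)))
```

```text
[ 0.53135787 -0.07080388  0.18426054] [-3.13972821  0.61421381 -3.13993211] [-0.39711319 -0.43227106  1.93866463  0.2556037   1.07228056 -2.0265774 ]
H [284.4 242.9] armC [284.2 232.5] h [284.5 194.9]
crank 0.68 [273.5, 181.4, 73.2, 109.2] 309.8 231.3
handle_a 0.8 [273.2, 180.9, 74.4, 110.9] 309.3 230.6
handle_a 0.5 [106.7, 146.4, 55.0, 56.4] 133.2 175.6
handle_a 0.46 [218.3, 139.9, 10.5, 17.8] 224.7 147.8
177 .............................................
181 .............++..............................
185 ...........++##++............................
189 ...........######+...........................
193 ..........+######+...........................
197 ..........##++++#++..........................
201 ..........##++++#+++........................d
205 ...........#++++#++++.d......................
209 ............#+++++++++.d.d...................
213 ...............++++++++..d.d.................
217 ................++++++++++...................
221 .................++++++++++.......d..........
225 ................d.++++++++++...........d.....
229 ...............d..++++##++++.................
233 ..................++++##++++..........dd.....
237 ..................++++++++++....d........d...
241 ...................++++++++++...dd...........
245 .......................+++++++..ddd..........
249 ........................+++++++.ddd..........
253 .........................+++++++dddd.........
257 ..........................++++++ddddd........
261 ...........................++###dddddd.......
265 ...........................+#####dddddd......
269 ...........................+#####ddddddd.....
273 ............................######dddddd.....
277 .............................######dddddd....
281 .............................####+#ddddddd...
285 .............................d##+++#ddddddd..
289 ...............................+++...dddddd..
293 ddddddddddd.ddddd.......dd..d........dddddddd
```

```bash
cat >> h.py <<'E'
def frame(psi=0.):
    t=np.radians(35);Z=R.from_euler('z',psi)
    return Z.apply([-np.sin(t),0,np.cos(t)]),Z.apply([-np.cos(t),0,-np.sin(t)]),Z.apply([0,1,0]) # axis, downhill, left
def handle(H,phi,k,h=0.,psi=0.):
    "phi: angle of handle from downhill, growing clockwise = towards left"
    a,d,l=frame(psi); return np.asarray(H)+h*a+.05*k*(np.cos(phi)*d+np.sin(phi)*l)
E
python3 - <<'E'
from h import *
from scipy.optimize import least_squares
S=pickle.load(open('s0.pkl','rb'));w1,w8=[pickle.load(open(k+'.pkl','rb')) for k in('w1','w8')]
def f(x,full=False):
    H,phi=x[:3],x[3]; psi=x[4]; a,d,l=frame(psi); e=[]
    e+=[proj(w8,handle(H,phi,1,.021,psi))-[284,201.5],proj(w8,H-.026*a)-[310.5,231],proj(w8,handle(H,phi,-1,.021,psi))-[339.5,283]]
    e+=[proj(w1,handle(H,phi,1,.021,psi))-[352.4,214.8],proj(S['scene'],handle(H,phi,1,.021,psi))-[266.3,148.8]]
    e+=[[psi*60,(H[2]-.1387)*300]]
    return np.concatenate(e)
r=least_squares(f,[.61,-.08,.138,.3,0],diff_step=1e-3,x_scale=[.01,.01,.01,.1,.05]);print(r.x.round(4),f(r.x).round(1))
H,phi,_,psi=r.x[:3],r.x[3],0,r.x[4]
a=frame(psi)[0]
for k in(1,-1): print(k,'point',handle(H,phi,k,0,psi),'cap px',proj(w8,handle(H,phi,k,.021,psi)),'foot px',proj(w8,handle(H,phi,k,-.029,psi)))
E
```

```text
[ 0.6213 -0.0463  0.1212  0.227   0.    ] [ 34.9  -5.   -7.1  -1.3 -44.5   3.7  19.2   5.7  -2.1  -4.    0.   -5.2]
1 point [ 0.58141783 -0.03507661  0.0932791 ] cap px [318.9 196.5] foot px [313.8 188.3]
-1 point [ 0.66123124 -0.05758397  0.14916504] cap px [295.  286.7] foot px [293.4 267. ]
```

```bash
cat > fit.py <<'E'
from h import *
from scipy.optimize import least_squares
S=pickle.load(open('s0.pkl','rb'));w1,w8=[pickle.load(open(k+'.pkl','rb')) for k in('w1','w8')]
def f(x):
    H,phi,psi=x[:3],x[3],x[4]; a=frame(psi)[0]
    e=[proj(w8,handle(H,phi,1,.021,psi))-[284,201.5],proj(w8,H-.026*a)-[310.5,231],proj(w8,handle(H,phi,-1,.021,psi))-[339.5,283]]
    e+=[proj(w1,handle(H,phi,1,.021,psi))-[352.4,214.8],proj(S['scene'],handle(H,phi,1,.021,psi))-[266.3,148.8]]
    return np.concatenate(e+[[psi*60,(H[2]-.1387)*300]])
r=least_squares(f,[.61,-.05,.138,-.5,0],diff_step=3e-2,x_scale=[.01,.01,.01,.1,.05]);print(r.x.round(4),f(r.x).round(1))
H,phi,psi=r.x[:3],r.x[3],r.x[4]
for k in(1,-1): print(k,'point',handle(H,phi,k,0,psi),'cap px',proj(w8,handle(H,phi,k,.021,psi)),'foot px',proj(w8,handle(H,phi,k,-.029,psi)))
E
python3 fit.py
```

```text
[ 0.6031 -0.0416  0.1352 -0.5842  0.    ] [ 0.4 -0.5 -1.4 -1.4  1.1  1.6 -0.5  0.5  0.1 -0.4  0.  -1. ]
1 point [ 0.56889454 -0.06921653  0.11132231] cap px [284.4 201. ] foot px [284.1 191.7]
-1 point [ 0.63722415 -0.01406285  0.15916722] cap px [340.6 284.6] foot px [332.3 263.8]
```

The fit is consistent to about 1.5 px: hub at (0.603, -0.042, 0.135), handle_a 33° right of straight downhill. Grip handle_a.

>>> {"api": "servo_tool", "payload": {
  "commands": [0.011,0.002,0.02,0,0,0,0.05,0.011,0.002,0.02,0,0,0,0.05,0.011,0.002,0.05,0,0,0,0.05,0.011,0.002,0.08,0,0,0,0.05,0.011,0.002,0.109,0,0,0,0.05,0.011,0.002,0.109,0,0,0,0.05,0.011,0.002,0.109,0,0,0,0,0.011,0.002,0.109,0,0,0,0,0.011,0.002,0.109,0,0,0,0,0.011,0.002,0.109,0,0,0,0]
}}

```text
time: 19.98
tool_pos: [0.5837, -0.069, 0.0866]
ee_rot: [-3.139, 0.613, -3.14]
wrist_force: [-3.9, -2.0, 4.6]
width: 0.0217
finger_force: 30.0
```

Run:
```python
from h import *
p,r,o=pose();print(p,o['width'],o['finger_force'],o['joint_positions'])
w7=pickle.load(open('w7.pkl','rb'))
a,d,l=frame();H=np.array([.6031,-.0416,.1352]);q=p+.028*a-H
print('off',q@a,q@d,q@l,np.hypot(q@d,q@l),np.degrees(np.arctan2(q@l,q@d)))
for st,n,step in((-33,8,18),(-70,10,18)):
  f0=np.radians(st)
  for i in range(1,n+1):
    f=np.radians(st+step*i);print(st+step*i,(.05*np.array([np.cos(f)-np.cos(f0),np.sin(f)-np.sin(f0)])).round(4))
```

```text
[ 0.58371512 -0.06895439  0.08655234] 0.02166877503687114 30.000216647749767 [-0.33652128 -0.22880084  1.99405056  0.26425333  0.8074677  -2.03580818]
off -0.0007311178625208882 0.043782311735945864 -0.02735438708979139 0.051625122895753855 -31.996387984414653
-15 [0.0064 0.0143]
3 [0.008  0.0298]
21 [0.0047 0.0452]
39 [-0.0031  0.0587]
57 [-0.0147  0.0692]
75 [-0.029   0.0755]
93 [-0.0446  0.0772]
111 [-0.0599  0.0739]
-52 [0.0137 0.0076]
-34 [0.0244 0.019 ]
-16 [0.031  0.0332]
2 [0.0329 0.0487]
20 [0.0299 0.0641]
38 [0.0223 0.0778]
56 [0.0109 0.0884]
74 [-0.0033  0.095 ]
92 [-0.0188  0.097 ]
110 [-0.0342  0.094 ]
```

Gripped at 21.7 mm. Stroke 1: -33° to +111°.

>>> {"api": "servo_tool", "payload": {
  "commands": [0.0035,0.007,0,0,0,0,0,0.0064,0.0143,0,0,0,0,0,0.008,0.0298,0,0,0,0,0,0.0047,0.0452,0,0,0,0,0,-0.0031,0.0587,0,0,0,0,0,-0.0147,0.0692,0,0,0,0,0,-0.029,0.0755,0,0,0,0,0,-0.0446,0.0772,0,0,0,0,0,-0.06,0.0739,0,0,0,0,0,-0.06,0.0739,0,0,0,0,0]
}}

```text
time: 21.22
tool_pos: [0.6334, 0.0048, 0.1227]
ee_rot: [-3.139, 0.614, -3.14]
wrist_force: [-8.6, -4.0, 9.6]
width: 0.0213
finger_force: 30.0
```

```bash
cat > st.py <<'E'
from h import *
p,r,o=pose();a,d,l=frame();H=np.array([.6031,-.0416,.1352]);q=p+.028*a-H
print(o['time'],o['width'],np.round(o['wrist_force'],1),'off',(q@a).round(4),(q@d).round(4),(q@l).round(4),'r',np.hypot(q@d,q@l).round(4),'ang',np.degrees(np.arctan2(q@l,q@d)).round(1),np.round(o['joint_positions'],2),r.as_euler('xyz',degrees=True).round(2))
E
python3 st.py
```

```text
21.225 0.021341392688918586 [-8.6 -4.   9.6] off 0.0004 -0.0177 0.0464 r 0.0497 ang 110.9 [-0.12 -0.16  1.86  0.09  0.83 -1.74] [-179.85   35.2  -179.88]
```

>>> {"api": "servo_tool", "payload": {
  "commands": [0,0,0,0,0,0,0.05,0,0,0,0,0,0,0.05,0,0,-0.03,0,0,0,0.05,0,0,-0.06,0,0,0,0.05,0.0357,-0.05,-0.06,0,0,0,0.05,0.0357,-0.093,-0.06,0,0,0,0.05,0.0357,-0.093,-0.03,0,0,0,0.05,0.0357,-0.093,0,0,0,0,0.05,0.0357,-0.093,0,0,0,0,0.05,0.0357,-0.093,0,0,0,0,0]
}}

```text
time: 22.48
tool_pos: [0.6032, -0.0868, 0.0992]
ee_rot: [3.141, 0.611, -3.14]
wrist_force: [0.7, -0.4, 0.0]
width: 0.0433
finger_force: 0.0
```

>>> {"api": "servo_tool", "payload": {
  "commands": [0,0,0,0,0,0,0,0,0,0,0,0,0,0,0,0,0,0,0,0,0]
}}

```text
time: 22.85
tool_pos: [0.6036, -0.0871, 0.1002]
ee_rot: [-3.141, 0.613, -3.14]
wrist_force: [-2.1, 0.4, 2.4]
width: 0.0216
finger_force: 30.0
```

```bash
python3 st.py
```

```text
22.85 0.021570764796289197 [-2.1  0.4  2.4] off -0.0009 0.0197 -0.0455 r 0.0495 ang -66.6 [-0.36 -0.18  1.93  0.28  0.84 -2.07] [-179.98   35.1  -179.92]
```

Handle_b is held. Stroke 2: about -68° to +110°.

>>> {"api": "servo_tool", "payload": {
  "commands": [0.006,0.003,0,0,0,0,0,0.0183,0.012,0,0,0,0,0,0.0265,0.0245,0,0,0,0,0,0.0305,0.0395,0,0,0,0,0,0.0295,0.0552,0,0,0,0,0,0.024,0.0698,0,0,0,0,0,0.0145,0.0818,0,0,0,0,0,0.001,0.0905,0,0,0,0,0,-0.015,0.0945,0,0,0,0,0,-0.031,0.094,0,0,0,0,0]
}}

```text
time: 24.1
tool_pos: [0.6266, 0.0082, 0.118]
ee_rot: [-3.141, 0.608, -3.139]
wrist_force: [-16.7, -3.2, 14.4]
width: 0.0214
finger_force: 30.0
```

>>> {"api": "servo_tool", "payload": {
  "commands": [-0.005,-0.001,0,0,0,0,0,-0.005,-0.001,0,0,0,0,0]
}}

```text
time: 24.35
tool_pos: [0.6318, 0.0064, 0.1218]
ee_rot: [-3.141, 0.611, -3.139]
wrist_force: [-11.0, 0.6, 11.8]
width: 0.0218
finger_force: 30.0
```

```bash
python3 st.py
python3 - <<'E'
from h import *
for x,m in ((wrist('w9'),'wrist'),(snapshot('scene'),'scene'),(snapshot('top'),'top')):
  for t in ["pointer_tip","index"]:
    for r in spotter.trace(t,x)[:2]:
        ys,xs=np.nonzero(r['region']); print(m,t,round(r['conf'],2),r['box'],xs.mean().round(1),ys.mean().round(1))
E
```

```text
24.35 0.021789815429057224 [-11.    0.6  11.8] off 0.0005 -0.0158 0.048 r 0.0506 ang 108.2 [-0.12 -0.16  1.86  0.1   0.83 -1.74] [-179.96   35.02 -179.87]
wrist pointer_tip 0.76 [1.5, 100.9, 128.1, 124.7] 64.0 152.4
wrist index 0.6 [88.7, 84.0, 23.3, 20.2] 100.2 92.7
scene pointer_tip 0.56 [285.7, 161.8, 40.0, 39.9] 307.6 186.0
scene pointer_tip 0.36 [294.4, 256.4, 41.9, 29.0] 319.8 272.8
top pointer_tip 0.93 [248.1, 121.2, 21.2, 48.7] 260.3 141.3
top index 0.7 [178.0, 137.6, 52.7, 16.7] 214.3 141.7
```

Handle_b is at +108°, so about 321° has been turned (~40 mm of ~61). Release, hover over handle_a and measure the remaining gap.

>>> {"api": "servo_tool", "payload": {
  "commands": [0,0,0,0,0,0,0.05,0,0,0,0,0,0,0.05,0,0,-0.03,0,0,0,0.05,0,0,-0.06,0,0,0,0.05,0.0315,-0.05,-0.06,0,0,0,0.05,0.0315,-0.0955,-0.06,0,0,0,0.05,0.0315,-0.0955,-0.06,0,0,0,0.05,0.0315,-0.0955,-0.06,0,0,0,0.05]
}}

```text
time: 25.8
tool_pos: [0.572, -0.0892, 0.1497]
ee_rot: [3.14, 0.609, 3.141]
wrist_force: [-0.4, 0.5, 1.0]
width: 0.0497
finger_force: 0.0
```

```bash
python3 st.py
python3 - <<'E'
from h import *
s=wrist('w10');g=s['img'].max(2)
for y in(-.14,-.16,-.18):print(y,'idx-ish',proj(s,[.582,y,.01]),'ptr-ish',proj(s,[.589,y,.026]))
for t in ["pointer_tip","index","handle_a"]:
    for r in spotter.trace(t,s)[:2]:
        ys,xs=np.nonzero(r['region']); print(t,round(r['conf'],2),r['box'],xs.mean().round(1),ys.mean().round(1))
u,v=[int(k) for k in proj(s,[.586,-.15,.02])]
for y in range(v-20,v+22,1): print(y,' '.join('%02x'%k for k in g[y,u-36:u+30:2]) if u>36 else u)
E
```

```text
25.8 0.04966015167810195 [-0.4  0.5  1. ] off 0.0577 0.0171 -0.0476 r 0.0506 ang -70.2 [-0.4  -0.3   1.91  0.28  0.97 -2.06] [179.91  34.9  179.99]
-0.14 idx-ish [234.6 134.2] ptr-ish [233.8 148.7]
-0.16 idx-ish [215.8 134.2] ptr-ish [214.7 148.7]
-0.18 idx-ish [197.  134.2] ptr-ish [195.5 148.7]
pointer_tip 0.93 [140.8, 129.5, 91.8, 110.9] 192.5 178.5
index 0.7 [227.7, 128.6, 10.8, 14.9] 231.7 136.0
handle_a 0.76 [269.5, 203.1, 143.9, 61.0] 332.1 231.5
122 7b 7c 7d 7c 80 7b 76 73 77 66 40 41 40 43 41 45 47 49 4b 46 4c 54 5a 68 65 68 6c 78 7b 7b 7e 7a 7c
123 68 6b 6b 6b 6e 6a 64 69 70 65 44 40 41 43 41 45 46 4a 4a 45 48 4a 4a 4c 4d 50 5c 67 69 69 6e 68 69
124 4f 51 55 58 56 51 4e 53 63 58 43 3f 43 42 44 41 45 46 49 44 44 46 42 44 44 42 49 53 54 54 53 54 54
125 44 41 41 46 44 47 42 47 4c 4d 45 45 43 43 44 41 43 43 47 44 45 48 43 42 46 43 44 44 49 48 48 49 48
126 43 42 47 44 46 44 42 46 44 46 44 41 44 44 48 46 46 44 45 47 49 49 49 47 46 4b 47 48 4e 4b 4b 4c 4d
127 46 49 47 47 4a 46 49 48 46 47 47 45 48 4b 4b 49 4b 49 4a 48 49 47 46 46 3f 48 4d 4b 4c 4e 4c 50 53
128 51 50 50 4f 50 51 4d
[... 2983 characters left out ...]
f 6e 6f 6e 6c 6e 6d 6f 75 74 71 70 7a 76 57 56 55 56 55 56 54 54 55 52 55 56 56 57
158 70 6e 6f 70 6e 70 72 6f 6e 6b 69 6d 6f 72 71 6f 73 7c 75 57 5a 56 59 55 54 55 56 55 54 56 53 59 57
159 6e 6f 6f 6c 6e 6b 6e 6e 6e 6c 6e 70 71 70 70 6d 73 80 76 5e 5e 5f 62 5a 58 58 58 5a 57 5a 5b 5a 5f
160 6f 6e 6d 6e 6e 70 70 6f 6c 6e 6f 70 72 6e 6c 6f 75 86 7f 73 71 73 73 6b 5c 5e 60 5e 62 61 61 61 64
161 70 70 6f 6c 70 6f 6e 6f 6a 73 70 71 6f 70 6f 6d 79 88 8b 87 8a 8a 8d 83 6b 68 68 66 68 6b 69 69 6a
162 71 71 6e 6e 6d 6e 6d 6e 6d 73 72 6f 6e 6d 70 73 7a 8b 9a 9e a0 9e a4 9b 78 71 72 72 72 71 6f 73 71
163 6d 6f 6e 6e 6f 6e 6d 6e 6e 72 70 6f 6d 6c 6f 73 7d 8f a0 aa a9 aa ab a8 82 76 76 75 75 78 76 76 77
```

At hover, the index wedge tip is at about (232.7,145) and the pointer tip at (215.6,146), giving a remaining gap of ~17 mm ≈ 137°. Grip handle_a again and turn -71° → +65°.

>>> {"api": "servo_tool", "payload": {
  "commands": [0,0,0.03,0,0,0,0.05,0,0,0.059,0,0,0,0.05,0,0,0.059,0,0,0,0.05,0,0,0.059,0,0,0,0,0,0,0.059,0,0,0,0,0,0,0.059,0,0,0,0,0,0,0.059,0,0,0,0]
}}

```text
time: 26.88
tool_pos: [0.6066, -0.0888, 0.1037]
ee_rot: [3.14, 0.612, -3.141]
wrist_force: [-3.9, 3.2, 4.8]
width: 0.0217
finger_force: 30.0
```

```bash
python3 st.py
python3 - <<'E'
import numpy as np
f0=np.radians(-71)
for g in (-62,-46,-30,-14,2,18,34,50,60,66):
    f=np.radians(g);print(g,(.05*np.array([np.cos(f)-np.cos(f0),np.sin(f)-np.sin(f0)])).round(4))
E
```

```text
26.875 0.021706524122262705 [-3.9  3.2  4.8] off 0.0002 0.0152 -0.0472 r 0.0496 ang -72.1 [-0.37 -0.18  1.92  0.28  0.84 -2.07] [ 179.9    35.09 -179.97]
-62 [0.0072 0.0031]
-46 [0.0185 0.0113]
-30 [0.027  0.0223]
-14 [0.0322 0.0352]
2 [0.0337 0.049 ]
18 [0.0313 0.0627]
34 [0.0252 0.0752]
50 [0.0159 0.0856]
60 [0.0087 0.0906]
66 [0.0041 0.093 ]
```

>>> {"api": "servo_tool", "payload": {
  "commands": [0.0075,0.003,0,0,0,0,0,0.0188,0.0113,0,0,0,0,0,0.0273,0.0223,0,0,0,0,0,0.0325,0.0352,0,0,0,0,0,0.034,0.049,0,0,0,0,0,0.0316,0.0627,0,0,0,0,0,0.0255,0.0752,0,0,0,0,0,0.0162,0.0856,0,0,0,0,0,0.009,0.0906,0,0,0,0,0,0.0055,0.0925,0,0,0,0,0]
}}

```text
time: 28.12
tool_pos: [0.6004, 0.0036, 0.101]
ee_rot: [-3.141, 0.61, -3.139]
wrist_force: [-18.7, 0.2, 16.2]
width: 0.0213
finger_force: 30.1
```

>>> {"api": "servo_tool", "payload": {
  "commands": [0,0,0,0,0,0,0,0,0,0,0,0,0,0,0,0,0,0,0,0,0]
}}

```text
time: 28.5
tool_pos: [0.6007, 0.0038, 0.1013]
ee_rot: [3.141, 0.611, -3.14]
wrist_force: [-15.7, 1.9, 15.3]
width: 0.0216
finger_force: 30.1
```

```bash
python3 st.py
python3 - <<'E'
from h import *
s=wrist('w11');g=s['img'].max(2)
p=proj(s,[.586,-.142,.02]);print(p,proj(s,[.586,-.152,.02]),proj(s,[.589,-.142,.026]))
u,v=[int(k) for k in p]
if 40<u: 
  for y in range(v-14,v+14,1): print(y,u-40,' '.join('%02x'%k for k in g[y,u-40:u+40:2]))
E
```

```text
28.5 0.02156939915712208 [-15.7   1.9  15.3] off 0.0016 0.0214 0.0454 r 0.0502 ang 64.8 [-0.14 -0.22  1.95  0.11  0.8  -1.77] [ 179.97   35.01 -179.89]
[114.8 147.9] [103.2 147.8] [113.6 154.9]
133 74 86 75 7a 7a 7a 76 79 81 87 84 86 8a 83 72 65 40 2b 2a 29 29 28 2f 38 70 a5 aa b0 b7 bc bc bd c4 cd b7 ae ce d1 d6 d4 d4
134 74 a8 a3 ab ad a7 9a a8 b4 bd bb bc c0 af 84 6a 39 2a 2b 27 28 2a 31 39 7d d4 de e1 e5 e7 e6 e8 eb ee dd c7 ed ef f1 ef f0
135 74 db db df e0 de b5 d4 e4 e9 e8 e8 e9 dc 9a 63 31 29 29 28 27 29 33 38 7d e7 f2 f2 f4 f4 f4 f4 f5 f6 ec c6 f1 f6 f5 f6 f6
136 74 f3 f3 f4 f4 f0 c1 e2 f4 f5 f5 f6 f5 ee b9 5a 28 2b 28 2b 29 2e 36 34 70 e9 f6 f7 f7 f7 f6 f7 f7 f7 f2 c3 ec f7 f7 f6 f7
137 74 f8 f8 f9 f8 f6 d1 dc f7 f8 f8 f8 f7 f2 c6 4f 27 2a 28 2b 29 30 38 35 6c e8 f7 f7 f7 f7 f1 f6 f6 f7 f4 d0 e2 f6 f7 f6 f6
138 74 f7 f7 f8 f8 f8 e3 c7 f4 f8 f8 f8 f7 ea af 3f 2a 2a 2c 2b 2c 32 35 3b 74 e8 f7 f8 f7 f5 e2 f3 f7 f7 f6 e0 d5 f6 f7 f5 f2
139 74 f2 ec f7 f8 f8 ee be ef f7 f8 f7 f5 d3 85 35 33 31 2f 32 32 34 33 49 88 e0 f7 f7 f7 f4 d1 ec f7 f7 f7 eb c4 f3 f7 f2 e1
140 74 ec d4 f6 f
[... 1949 characters left out ...]
8e 8f 89 70 71 78 73 79 7a 67 59 5e 59 5c 5c 5b 5d 5c 5b 5b 5c 58
156 74 6b 6b 6b 6a 6c 6c 6c 6d 6c 6e 6e 6f 71 6e 6e 71 77 7a 81 83 83 7b 79 78 78 7d 85 73 5b 5c 5c 5c 5d 5d 5d 5a 5d 5a 5b 5a
157 74 6f 6d 70 70 70 6c 73 71 6f 6e 71 73 70 6f 71 73 8f 99 9c 9d a1 96 80 7a 78 81 89 74 5c 59 5a 5b 5c 5b 5c 5a 5a 58 5b 5d
158 74 70 70 70 70 6f 71 71 71 70 71 71 72 71 71 71 76 9d b7 bb bb be b1 86 7a 7a 86 85 6a 5b 59 5b 5d 5b 5d 60 5e 58 5a 5a 5c
159 74 70 6f 6d 71 70 71 72 6f 6f 70 6e 73 72 70 6f 74 9e c7 ca cc cd c4 95 78 7e 86 87 64 5b 5c 5a 5c 5e 5a 5e 5c 5a 5b 5c 59
160 74 6f 70 71 70 72 70 71 71 72 72 6f 72 71 71 70 72 93 c1 c4 c7 ce ca a4 7a 82 8a 7e 5f 5a 58 5b 59 5b 5c 5c 5d 5b 5c 59 5e
```

Pointer and wedge tips now are within a few px, but seen obliquely. Release and look with the camera square in front of the index (no sideways parallax).

>>> {"api": "servo_tool", "payload": {
  "commands": [0,0,0,0,0,0,0.05,0,0,0,0,0,0,0.05,0,0,-0.03,0,0,0,0.05,0,0,-0.06,0,0,0,0.05,0,-0.06,-0.06,0,0,0,0.05,0,-0.12,-0.06,0,0,0,0.05,0,-0.145,-0.06,0,0,0,0.05,0,-0.145,-0.06,0,0,0,0.05,0,-0.145,-0.06,0,0,0,0.05]
}}

```text
time: 29.68
tool_pos: [0.567, -0.1413, 0.1472]
ee_rot: [3.14, 0.609, -3.141]
wrist_force: [0.4, -0.6, -0.7]
width: 0.0503
finger_force: 0.0
```

```bash
python3 st.py
python3 - <<'E'
from h import *
ims=[];
for i in range(3): s=wrist('w12');ims.append(s['img'].astype(float))
g=np.mean(ims,0).max(2)
p=proj(s,[.586,-.142,.02]);print(p,proj(s,[.586,-.152,.02]),proj(s,[.589,-.142,.026]))
for t in ["index"]:
    for r in spotter.trace(t,s)[:2]:
        ys,xs=np.nonzero(r['region']); print(t,round(r['conf'],2),r['box'],xs.mean().round(1),ys.mean().round(1))
u,v=[int(k) for k in p]
print('   ',' '.join('%3d'%k for k in range(u-14,u+16)))
for y in range(v-20,v+20): print(y,' '.join('%3d'%k for k in g[y,u-14:u+16]))
E
```

```text
29.675 0.05028552533349818 [ 0.4 -0.6 -0.7] off 0.0586 0.0227 -0.0997 r 0.1023 ang -77.2 [-0.53 -0.27  1.9   0.35  1.   -2.22] [ 179.91   34.9  -179.98]
[281.2 147.5] [271.8 147.5] [281.2 153.3]
index 0.61 [277.0, 133.1, 10.5, 17.7] 282.1 141.8
    267 268 269 270 271 272 273 274 275 276 277 278 279 280 281 282 283 284 285 286 287 288 289 290 291 292 293 294 295 296
127  78  78  82  82  83  82  79  76  74  76  78  78  80  82  91 102 106 108 111 113 113 112 111 112 113 112 113 114 116 116
128  67  68  71  74  74  76  73  72  70  70  69  69  68  69  74  83  87  89  94  94  94  92  93  94  95  94  95  95  97  95
129  66  66  67  70  72  72  70  68  71  67  67  68  67  67  67  70  70  74  77  76  77  74  74  76  75  74  76  76  77  77
130  65  66  67  68  70  69  69  69  69  68  67  67  67  66  66  67  70  69  66  68  68  67  68  69  67  68  68  71  69  70
131  67  68  70  67  69  70  68  69  69  70  70  70  70  71  71  70  69  69  70  69  71  71  70  70  71  70  70  71  73  73
132  74  70  70  70  72  72  71  72  71  71  71  70  69  71  68  68  68  69  68  69  70  72  73  73  74  74  74
[... 3528 characters left out ...]
 107 108 109 110 113 116 119 119 120 117 116 116 113 102  90  85  87  88  87  86
162 109 107 109 108 107 108 108 105 107 105 108 110 109 110 112 111 111 110 108 108 111 116 115 102  91  85  83  83  83  85
163 109 108 109 108 108 107 107 106 106 108 110 110 112 110 111 111 109 108 108 105 112 117 116 107  93  88  86  86  86  87
164 110 109 110 107 107 106 107 105 108 108 110 109 111 111 111 110 107 108 107 109 113 118 120 112 104  98 100 100 100 100
165 107 108 108 106 108 108 107 109 109 110 111 110 110 110 111 108 108 107 108 110 115 121 128 128 122 121 122 121 123 124
166 106 108 110 107 108 106 110 109 110 110 110 111 110 110 108 107 108 107 108 110 115 123 133 141 144 145 146 147 148 147
```

Pointer tip and wedge tip both sit at column 281.7-281.8 (0.94 px/mm): set to well under 1 mm. Now bring the hand upright, turn it, and lock the lever.

>>> {"api": "servo_tool", "payload": {
  "commands": [0,-0.01,-0.05,0,9,0,0.05,-0.004,-0.034,-0.1,0,18,0,0.05,-0.004,-0.034,-0.123,0,27,0,0.05,-0.004,-0.034,-0.123,0,35,0,0.05,-0.004,-0.034,-0.123,0,35,0,0.05]
}}

```text
time: 30.5
tool_pos: [0.5022, -0.1753, 0.2494]
ee_rot: [3.14, -0.002, -3.137]
wrist_force: [0.2, 0.6, 0.2]
width: 0.0501
finger_force: 0.0
```

>>> {"api": "servo_tool", "payload": {
  "commands": [0,0,0,0,0,10,0.05,0,0,0,0,0,20,0.05,0,0,0,0,0,30,0.05,0,0,0,0,0,40,0.05,0,0,0,0,0,50,0.05,0,0,0,0,0,60,0.05,0,0,0,0,0,70,0.05,0,0,0,0,0,80,0.05,0,0,0,0,0,90,0.05,0,0,0,0,0,100,0.05]
}}

```text
time: 31.75
tool_pos: [0.4992, -0.1755, 0.2515]
ee_rot: [3.14, -0.0, 1.392]
wrist_force: [-0.1, -0.9, -0.0]
width: 0.0501
finger_force: 0.0
```

>>> {"api": "servo_tool", "payload": {
  "commands": [0,0,0,0,0,10,0.05,0,0,0,0,0,20,0.05,0,0,0,0,0,30,0.05,0,0,0,0,0,40,0.05,0,0,0,0,0,50,0.05,0,0,0,0,0,60,0.05,0,0,0,0,0,70,0.05,0,0,0,0,0,80,0.05,0,0,0,0,0,80,0.05]
}}

```text
time: 32.88
tool_pos: [0.4993, -0.1756, 0.2516]
ee_rot: [-3.142, -0.002, 0.003]
wrist_force: [-0.2, -0.1, -0.8]
width: 0.05
finger_force: 0.0
```

Run:
```python
from h import *
p,r,o=pose();print(p,o['ee_rot'],o['time'],np.round(o['joint_positions'],2))
print(to([.5545,-.1748,.0535],R.from_euler('xyz',[180,0,0],degrees=True)))
s=wrist('w13');print('knob exp',proj(s,[.554,-.1748,.097]),'pivot exp',proj(s,[.619,-.1748,.066]))
for q in spotter.trace('lever_knob',s)[:2]:
    ys,xs=np.nonzero(q['region']); m=ys>q['box'][1]+q['box'][3]-12; print(q['conf'],q['box'],xs[m].mean(),ys.max())
```

```text
[ 0.49931914 -0.17559806  0.2515522 ] [-3.14157832e+00 -1.54995361e-03  3.38558133e-03] 32.875 [-0.45  0.04  1.28  0.    1.82  1.12]
(array([ 0.0549, -0.0006,  0.1981]), array([-0.  , -0.09,  0.19]))
knob exp [281.6 151.1] pivot exp [281.7  97.1]
0.85 [273.5, 91.1, 21.2, 71.4] 283.3048128342246 162
```

>>> {"api": "servo_tool", "payload": {
  "commands": [0.055,0.0005,0.03,0,0,0,0.05,0.055,0.0005,0.08,0,0,0,0.05,0.055,0.0005,0.12,0,0,0,0.05,0.055,0.0005,0.16,0,0,0,0.05,0.055,0.0005,0.185,0,0,0,0.05,0.055,0.0005,0.198,0,0,0,0.05,0.055,0.0005,0.198,0,0,0,0.05,0.055,0.0005,0.198,0,0,0,0,0.055,0.0005,0.198,0,0,0,0,0.055,0.0005,0.198,0,0,0,0]
}}

```text
time: 34.22
tool_pos: [0.5558, -0.1768, 0.0544]
ee_rot: [3.141, -0.002, 0.001]
wrist_force: [0.8, 0.4, 0.6]
width: 0.0236
finger_force: 0.5
```

>>> {"api": "servo_tool", "payload": {
  "commands": [0,0,0,0,0,0,0,0,0,0,0,0,0,0]
}}

```text
time: 34.48
tool_pos: [0.5557, -0.1768, 0.0543]
ee_rot: [3.141, -0.001, 0.001]
wrist_force: [-1.2, 0.5, 3.1]
width: 0.0214
finger_force: 30.0
```

>>> {"api": "servo_tool", "payload": {
  "commands": [0.001,0.01,0,0,0,-9,0,0.003,0.02,0,0,0,-18,0,0.007,0.0295,0,0,0,-27,0,0.0125,0.038,0,0,0,-36,0,0.019,0.046,0,0,0,-45,0,0.027,0.0525,0,0,0,-54,0,0.0355,0.058,0,0,0,-63,0,0.045,0.062,0,0,0,-72,0,0.055,0.064,0,0,0,-81,0,0.0645,0.0645,0,0,0,-90,0]
}}

```text
time: 35.72
tool_pos: [0.618, -0.2342, 0.0538]
ee_rot: [-3.135, -0.012, 1.58]
wrist_force: [-18.7, 14.0, 12.3]
width: 0.0209
finger_force: 30.0
```

>>> {"api": "servo_tool", "payload": {
  "commands": [0,0.001,0,0,0,0,0,0,0.001,0,0,0,0,0,0,0,0,0,0,0,0.05,0,0,0,0,0,0,0.05,0,0,0,0,0,0,0.05,0,0,-0.05,0,0,0,0.05,0,0,-0.11,0,0,0,0.05,0,0,-0.15,0,0,0,0.05,0,0,-0.15,0,0,0,0.05]
}}

```text
time: 36.85
tool_pos: [0.6219, -0.2425, 0.2089]
ee_rot: [3.132, 0.005, 1.571]
wrist_force: [-0.8, -0.4, 0.5]
width: 0.0502
finger_force: 0.0
```

Run:
```python
from h import *
p,r,o=pose();print(p,o['ee_rot'],o['time'],o['wrist_force'])
s=wrist('w14');print('knob exp',proj(s,[.619,-.240,.097]),'pivot exp',proj(s,[.619,-.175,.066]))
q=spotter.trace('lever_knob',s)[0];ys,xs=np.nonzero(q['region']);b=q['box'];print(q['conf'],b)
for m in (ys>b[1]+b[3]-12,ys<b[1]+20): print(xs[m].mean(),ys[m].mean())
for t in('index','pointer_tip'):
  for q in spotter.trace(t,s)[:1]: ys,xs=np.nonzero(q['region']);print(t,q['conf'],q['box'],xs.mean(),ys.mean())
g=s['img'].max(2);v,u=[int(k) for k in proj(s,[.586,-.142,.02])][::-1];print(u,v)
for y in range(v-12,v+14,1): print(y,' '.join('%3d'%k for k in g[y,u-14:u+18]))
```

```text
[ 0.62190464 -0.24246951  0.208937  ] [3.13236647 0.0045311  1.57129515] 36.85 [-0.77766229 -0.37243229  0.54500337]
knob exp [277.9 199.6] pivot exp [277.8 138.4]
0.8 [266.4, 127.8, 21.7, 77.9]
277.13615023474176 199.47417840375587
277.11948051948053 138.02597402597402
index 0.56 [238.6, 106.5, 10.8, 10.0] 244.68539325842696 111.23595505617978
pointer_tip 0.88 [252.2, 101.3, 64.9, 108.1] 284.3445807770961 136.91232106339467
251 111
99 112 107 108 106 106 112 132 173 210 221 219 207 199 198 189 174 157 150 147 147 143 131 124 131 123 105  94  88  82  77  69  69
100 112 109 108 105 106 111 128 173 213 222 216 205 196 194 187 172 155 148 150 149 146 134 124 131 125 103  91  91  85  78  73  71
101 109 107 107 107 108 109 127 170 210 221 222 219 213 211 197 176 158 148 150 151 151 140 133 131 125 106  93  90  83  84  79  81
102 107 107 107 107 107 108 126 170 210 222 223 224 222 222 212 185 161 151 158 165 166 158 146 132 117 104  95  94  93  91  93  92
103 107 105 110 108 105 104 124 165 210 223 224 224 224 223 213 190 161 153 163 181 181 162 145 120 114 109 107 103 107 106 107 107
104 
[... 2067 characters left out ...]
 223 222 219 190 150 124 119 117 118 120
120 106 108 105 103  97  90  81  75  94 120 148 174 199 205 185 149 108  96 120 159 201 218 222 223 216 193 149 123 120 119 118 120
121 107 106 108 108 106  99  94  86 110 148 178 200 217 219 204 170 126  96 113 158 196 216 222 222 216 190 150 121 119 118 120 119
122 109 109 109 110 109 105  97  94 133 178 207 217 221 220 213 189 148 111 115 153 193 217 220 221 216 193 149 123 117 120 118 116
123 111 113 111 108 109 104  97 101 147 199 219 221 214 209 203 185 157 127 125 149 188 213 219 218 212 188 148 121 118 116 117 117
124 113 110 109 110 108 104  93 100 151 203 221 221 208 193 187 175 158 142 131 149 185 208 216 217 209 186 143 120 115 117 117 113
```

The lever trace shows pivot and knob in the same column (277.1), so it is locked. The pivot sits within 0.5 mm of where the carriage was set, and the hand is clear. Handing in.

```bash
python3 -c "
from bench import close_job; print(close_job())"
```

```text
the job is handed in; nothing more can be done
None
```

The job is handed in with no verdict reported: I freed the cam lever, set the pointer on the index (under 1 mm off when last checked straight on, before locking), then swung the lever back to locked, and the loose things on the bench were not touched as far as I could tell.

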